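# Park the rotary-tool sled behind its spring catch

### The job

Park the rotary-tool sled: with a fingertip press the catch's long release bar down and, keeping it down, push the sled by its upright tab past the catch tooth until it is fully home against the end stop of the parking bay, at the robot's left end of the rails. Then let go so that the catch springs up behind the sled's arm and locks it in, and leave the hand clear. Only press and push, lift nothing, and leave the other things on the table where they are.

Things in the scene. Friction and masses are not known exactly. Their poses are not given: they have to be found in the camera images.
- jig: fixed plywood board 220 (x) x 300 (y) x 18 mm carrying everything below; origin at the centre of its underside on the table. Its y axis is the slide direction of the sled, towards the parking bay; x points away from the robot; z up. Release bar at x = -70 mm; rails and end stops (48 mm high) at x = -12 to 82 mm.
- sled (a joint): travel of the sled in m along the jig's +y: 0 = far from the bay, 0.110 = fully home against the bay's end stop. It slides with about 1.5 N and stays where left. With the catch up, the sled's arm is stopped by the tooth at 0.078; from 0.106 on the tooth can rise again behind the arm.
- sled_plate (a point): centre of the top of the sled's grey plate, 46 mm above the table; plate 95 (x) x 90 (y) mm, captive on the rails, with a black rotary tool lying across it (top 92 mm above the table). A steel arm 16 mm wide (y), underside 66 mm above the table, reaches from it over the release bar (100 mm towards -x) and ends in the tab.
- push_face (a point): centre of the tab's rear face, the one to push, facing the jig's -y; moves with the sled. The tab is 30 mm wide (x), 16 mm thick (y), from 66 to 90 mm above the table (this point 78 mm), centred over the release bar.
- catch (a joint): how far the spring catch is pressed down, in m: 0 = up (locked), 0.018 = bottom. From 0.012 on the tooth is below the arm and the sled can pass; about 0.015 is a good depth. Spring: 3 N to start, 300 N/m, so about 7.5 N at 0.015; it springs up when let go.
- pad (a point): centre of the top of the release bar, a flat steel bar of the catch, 30 mm wide (x) and 150 mm long (y, 75 mm each way from this point), top 62 mm above the table when up. It passes under the tab with 4 mm of room; it may be pressed anywhere along it, and a fingertip can slide along it while pressing. Moves straight down with the catch.
- tooth (a point): centre of the top of the catch's tooth, a 12 x 12 mm upright steel stub joined to the bar, 40 mm from the bar's centre line towards the rails and 62 mm further along y than the bar's centre; top 78 mm above the table when up. Moves down with the catch.
- bottle: closed brown glass bottle, 60 mm diameter, 190 mm tall; bystander, origin at the centre of its underside
- brush_cup: white ceramic cup 76 mm diameter, 95 mm tall, with brushes standing up to 180 mm; bystander, origin at the centre of its underside
- tape: roll of paper tape lying flat, 90 mm diameter, 24 mm high; bystander, origin at the centre of its underside
- glue_jar: white plastic jar, 64 mm diameter, 70 mm tall; bystander, origin at the centre of its underside
- marker: marker pen lying flat, 100 mm long, 13 mm thick; bystander, origin at the centre of its underside
- foam_plate: dark armour plate cut-out lying flat, about 80 x 140 mm, 10 mm thick; bystander, origin at the centre of its underside
- sanding_drum: small reddish sanding drum standing on the jig's board, 18 mm diameter, 18 mm tall; bystander, origin at the centre of its underside
- sanding_block: cork sanding block, 65 x 35 x 30 mm; bystander, origin at the centre of its underside

How it is judged:
By the outcome, as a careful person would: the job done as asked, in the order asked, and still so for the second after the job is handed in, with the robot touching nothing.
It also fails if it takes over 35 s, if anything falls off the work surface, if the arm or the gripper's body presses on something with over 40 N, if the wrist force passes 120 N, or if a joint passes its speed limit or range.

### The arm

A 6-joint arm with a two-finger parallel gripper is mounted at the origin on the work surface. World frame = base frame: x ahead of the robot, y to its left, z up, the work surface at z = 0. Lengths are in mm, angles in rad, forces in N, time in s.
With the tool pointing down it reaches from about 275 to 750 mm from the base axis. Payload 10.2 kg.
Tool frame: the origin (TCP) lies between the finger pads; the fingertips stand 22 mm ahead of it and the grasp point (between the pads) lies 3 mm ahead of it (ctrl.nose_length is the distance from the TCP to the fingertips, in mm); z points along the fingers, y is the line along which they close (so a half turn about z gives the same grasp; the last joint's range is limited). The gripper opens to 85 mm and grips with 20 to 120 N. Pads are 22 mm wide; open, the fingers measure 114 mm over their backs; the gripper's body (76 mm by 85 mm) begins 54 mm behind the grasp point. The pads swing forward as they close: fully open they stand 13 mm farther back than shut.
Start: joints at [-1.35, 0.313, 1.498, -0, 1.331, -0.223], TCP at [225.41, -474.154, 253.294] pointing down, gripper open.
Joint ranges: [-2.94, 2.94], [-0.97, 2.17], [0.19, 2.56], [-1.23, 4.37], [0.02, 3.11], [-2.88, 2.88]. Speed limits (rad/s): [2.39, 2.39, 3.01, 3.14, 3.14, 3.14].

### API

Orientations are given as a unit quaternion [w, x, y, z].
In Python, from rig import sense, imaging, ctrl gives the robot as it stands. The module is installed in compiled form; this text tells all that it offers.
- The arm moves only by the tool apply_moves, never from a script. Its argument "commands" is a list of rows, each a list of 5 numbers: the gripper command: -1 is fully open, 1 is shut, values between are in proportion, then the shift along the tool's x, y, z in mm, then the turn about the tool's z in degrees. A call has 1 to 20 rows; each row shifts and turns the commanded pose from where the row before left it, along the tool's axes as they then stand; what a row does not reach is not made up. A row lasts 1/8 s, in which the tool goes at most 62.5 mm and 10.7 degrees, less where a joint would pass 70% of its speed; a pose out of reach is approached as far as the arm can. A call is refused whole if a number of a shift passes 62.5 or a number of a turn 10.7, either way. A call with a gripper value outside its range is refused whole. The fingers move at their own pace and stop on an object; "newtons" is the grip in N (left out, the last holds). Time passes only in rows, so rows that do not move let the fingers close. It gives the time, the measured TCP pose, the force, the opening and the grip force at its end, in the units of the state.
- sense(): the state, without advancing time (a new reading comes with each control period).
- imaging.capture(name): name is "scene" or "top" or "wrist"; returns the picture (480x640x3 uint8, blue, green, red); there is no depth.
- imaging.calibration(name): a dict with "camera_matrix" (3x3 intrinsics, pixels), "world_to_cam" (4x4, takes a point from world to camera coordinates). Camera axes: x right, y up, looking along -z (the intrinsics and any distortion apply to the point x, -y, -z); pixel columns grow to the right and rows downward; lengths in mm; the calibration is good to about 2 mm. The wrist camera is an equidistant fisheye: a pixel r from the principal point sees the ray r / f radians off the axis. A picture is of the moment at which its call begins: read the wrist's pose just before it. calibration takes no time and is no camera call; for the wrist camera it gives the pose at the moment of the call.
- ctrl.finish_job(): hands the job in; it is judged then, once.
The state is a dict: "time_s": time; "joints": joint angles; "dq": joint speeds; "tau": joint torques, N m; "eef_pos": TCP position; "ee_rot": TCP orientation; "force": force on the tool from outside, world axes, zero at the start; "wrist_torque": the same for the moment, N m; "grip_width": opening from 0.0 (shut) to 1.0 (fully open); "grip_force": force on a finger pad.
Only numpy, scipy, OpenCV 4.12 (cv2) and the standard library are available. Lean on these libraries where they do the work, as an engineer would, in place of code of your own. Each camera call takes 0.05 s, during which the arm holds its last target. There are 200 camera calls.

## Working session

There is one attempt and no reset: what is moved stays moved. The work goes in short steps, Python scripts to look and compute and a tool call to move; the robot and the scene stay as the last step left them, time stands still between calls to the robot, and variables do not carry over. Pictures are saved under pics/ and viewed, at most 10 in all, crops included, and the job is handed in when it is done.

Besides the shell and the picture viewer there is one more tool, called as name([rows], argument=value, ...), one row to a line, values as JSON. apply_moves: Moves the arm, as the interface text tells. Its arguments: {"type":"object","properties":{"commands":{"type":"array","items":{"type":"array","items":{"type":"number"}}},"newtons":{"type":"number"}},"required":["commands"]}

```bash
mkdir -p pics; python3 - <<'E'
from rig import sense, imaging, ctrl
import cv2
s=sense();print(s['time_s'],s['eef_pos'],s['ee_rot'],s['force'],s['grip_width'],ctrl.nose_length)
for n in('scene','top'):
    cv2.imwrite(f'pics/{n}0.png',imaging.capture(n));c=imaging.calibration(n);print(c)
E
```

```text
0.0 [ 225.34658466 -473.92332443  252.72615944] [-6.52910783e-04  9.75481133e-01  2.20082105e-01 -6.56442504e-06] [ 0.58541976  0.7925369  -0.40112106] 1.003036507689594 22.0
{'camera_matrix': array([[523.49803761,   0.        , 318.34002523],
       [  0.        , 523.49803761, 244.86699897],
       [  0.        ,   0.        ,   1.        ]]), 'world_to_cam': array([[-5.76803908e-01,  8.16850354e-01,  7.26292504e-03,
         3.04302488e+02],
       [-5.76340201e-01, -4.13240739e-01,  7.05027705e-01,
         2.79966965e+02],
       [ 5.78903467e-01,  4.02476820e-01,  7.09142570e-01,
        -1.37934904e+03],
       [ 0.00000000e+00,  0.00000000e+00,  0.00000000e+00,
         1.00000000e+00]])}
{'camera_matrix': array([[505.16805382,   0.        , 323.79311842],
       [  0.        , 505.16805382, 238.06262125],
       [  0.        ,   0.        ,   1.        ]]), 'world_to_cam': array([[ 8.23198732e-03, -9.99761379e-01, -2.02341319e-02,
         5.10960529e+01],
       [ 9.89457786e-01,  5.21801292e-03,  1.44727541e-01,
        -5.90145210e+02],
       [-1.44587424e-01, -2.12122147e-02,  9.89264635e-01,
        -8.48490868e+02],
       [ 0.00000000e+00,  0.00000000e+00,  0.00000000e+00,
         1.00000000e+00]])}
```

View pics/scene0.png

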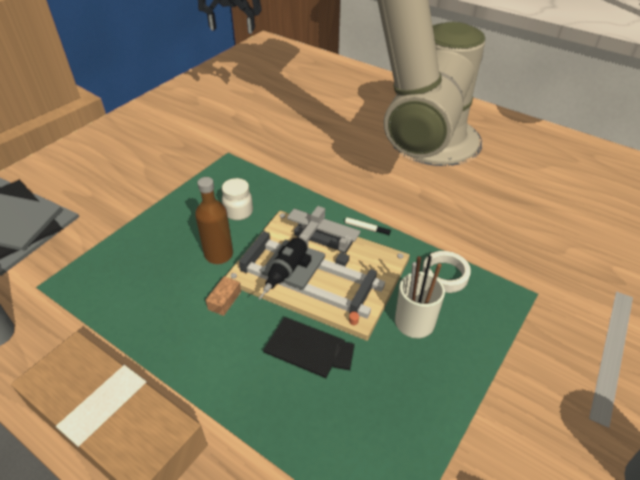

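View pics/top0.png

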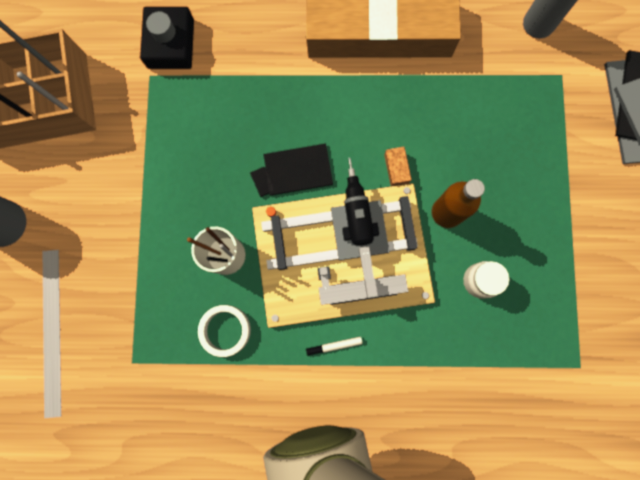

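The pictures show the jig right of centre in the mat. In the top view its board corners are near (253,208), (418,185), (435,302) and (268,327). The bar runs (320,297)–(407,285), the tooth is near (323,270), and the tab sits near (370,290) with free bar to its right (the -y side). I'll measure the board next.

```bash
cat > h.py <<'E'
import numpy as np, cv2
from rig import sense, imaging, ctrl
def ray(cal,u,v,fish=False):
    K=cal['camera_matrix'];T=cal['world_to_cam']
    x,y=(u-K[0,2])/K[0,0],(v-K[1,2])/K[1,1]
    if fish:
        r=np.hypot(x,y);k=np.sin(r)/max(r,1e-9);d=np.array([x*k,-y*k,-np.cos(r)])
    else: d=np.array([x,-y,-1.])
    R=T[:3,:3];return -R.T@T[:3,3],R.T@d
def onz(cal,u,v,z,fish=False):
    c,d=ray(cal,u,v,fish);return c+d*(z-c[2])/d[2]
E
python3 - <<'E'
from h import *
im=cv2.imread('pics/top0.png');cal=imaging.calibration('top')
h=cv2.cvtColor(im,cv2.COLOR_BGR2HSV)
m=cv2.inRange(h,(12,60,120),(32,255,255));m[:150]=0;m[350:]=0;m[:,:248]=0;m[:,445:]=0
m=cv2.morphologyEx(m,cv2.MORPH_OPEN,np.ones((3,3)))
n,l,st,_=cv2.connectedComponentsWithStats(m)
p=np.argwhere(m)[:,::-1]
p=np.concatenate([np.argwhere(l==i)[:,::-1] for i in range(1,n) if st[i,4]>150])
w=np.array([onz(cal,u,v,18)[:2] for u,v in p],np.float32)
r=cv2.minAreaRect(w);print(r,cv2.boxPoints(r))
for name,u,v,z in[('barL',320,297,62),('barR',407,285,62),('tooth',323,270,78),('tab',370,286,90)]:print(name,onz(cal,u,v,z))
cv2.imwrite('pics/c.png',cv2.resize(im[180:335,245:445],None,fx=4,fy=4,interpolation=cv2.INTER_CUBIC)[:600])
E
```

```text
((598.9736328125, 28.834442138671875), (289.91400146484375, 301.4908752441406), 8.994967460632324) [[ 432.2306   155.06233]
 [ 479.36804 -142.72084]
 [ 765.7167   -97.39345]
 [ 718.5792   200.38972]]
barL [485.7980953   60.30248695  62.        ]
barR [507.19565191 -87.43113507  62.        ]
tooth [530.47313118  55.23106902  78.        ]
tab [503.61516068 -22.6673638   90.        ]
```

View pics/c.png

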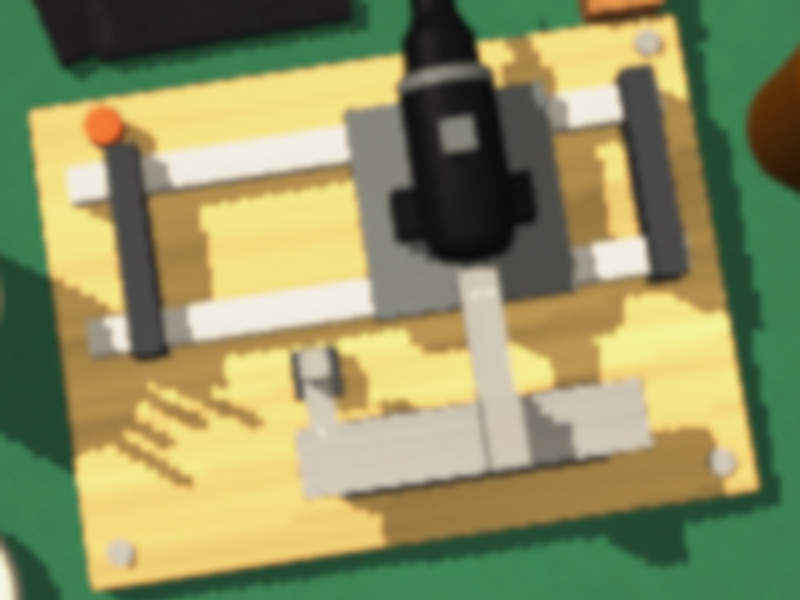

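The enlarged crop shows the board corners at about (30,110), (675,15), (762,490) and (95,590). The bar corners are (300,432), (640,380), (652,443) and (305,498), and the tab's near end spans (487,472)–(528,466). The drum sits by the left end stop, well away from the path.

```bash
python3 - <<'E'
from h import *
cal=imaging.calibration('top')
W=lambda u,v,z:onz(cal,245+(u-1.5)/4,180+(v-1.5)/4,z)[:2]
# model pts jig x,y
P=np.array([[110,150],[110,-150],[-110,-150],[-110,150.]])
Q=np.array([W(*a,18) for a in[(30,110),(675,15),(762,490),(95,590)]])
a,b=P-P.mean(0),Q-Q.mean(0);th=np.arctan2((a[:,0]*b[:,1]-a[:,1]*b[:,0]).sum(),(a*b).sum())
R=np.array([[np.cos(th),-np.sin(th)],[np.sin(th),np.cos(th)]]);o=Q.mean(0)
print('jig',o,np.degrees(th),'resid',b-a@R.T)
J=lambda q:(q-o)@R
for n,u,v,z in[('bar',300,432,62),('bar',640,380,62),('bar',652,443,62),('bar',305,498,62),('tooth',318,360,78),('tabnearL',487,472,90),('tabnearR',528,466,90),('armL',468,290,74),('armR',502,287,74),('plateR',575,290,46),('plateL',375,318,46)]:
    q=W(u,v,z);print(n,q.round(1),J(q).round(1))
E
```

```text
jig [564.78527953  22.30649733] 8.953986931362376 resid [[ 0.19189719  0.28436667]
 [-0.7757079   0.43639006]
 [ 0.11924536 -0.05272219]
 [ 0.46456535 -0.66803454]]
bar [501.7  61.1] [-56.3  48.1]
bar [524.8 -83.7] [-56.  -98.5]
bar [498.1 -88.3] [-83.1 -98.9]
bar [473.8  58.7] [-84.2  50.1]
tooth [531.1  53.3] [-28.4  35.9]
tabnearL [484.6 -16.6] [-85.3 -26. ]
tabnearR [487.1 -33.4] [-85.4 -43. ]
armL [561.6  -9.9] [ -8.2 -31.3]
armR [562.9 -24.3] [ -9.1 -45.7]
plateR [565.2 -58.1] [-12.2 -79.5]
plateL [552.3  29.2] [-11.2   8.8]
```

apply_moves([
  [1,43.3,-25.7,0,0],
  [1,43.3,-25.7,0,0],
  [1,43.3,-25.7,0,0],
  [1,43.3,-25.7,0,0],
  [1,43.3,-25.7,0,0],
  [1,43.3,-25.7,0,0],
  [1,43.3,-25.7,0,0],
  [1,43.3,-25.7,0,0],
  [1,43.3,-25.7,0,0],
  [1,43.3,-25.7,0,0],
  [1,0,0,0,-10.5],
  [1,0,0,0,-10.5],
  [1,0,0,0,-10.5],
  [1,0,0,0,-10.5],
  [1,0,0,0,-10.5],
  [1,0,0,0,-10.5],
  [1,0,0,0,-10.5],
  [1,0,0,50,0],
  [1,0,0,30,0],
  [1,0,0,0,0],
])

```text
time_s: 2.6
eef_pos: [505.2, -55.8, 171.6]
ee_rot: [-0.002, 0.65, 0.76, -0.001]
force: [-0.1, -0.2, -0.0]
grip_width: -0.002
grip_force: 0.0
```

```bash
python3 - <<'E'
from h import *
s=sense();cal=imaging.calibration('wrist');im=imaging.capture('wrist')
cv2.imwrite('pics/w1.png',im);np.save('w1.npy',cal,allow_pickle=True)
print(s['time_s'],s['eef_pos'],s['ee_rot'],s['joints'],s['force'],s['grip_width'])
th=np.radians(8.954);R=np.array([[np.cos(th),-np.sin(th)],[np.sin(th),np.cos(th)]]);o=np.array([564.8,22.3])
print('jig',(np.array(s['eef_pos'][:2])-o)@R)
E
```

```text
2.6 [505.15406544 -55.81246295 171.6378215 ] [-0.00212191  0.64992532  0.75999467 -0.00082017] [-3.40914922e-01  3.59381318e-01  1.65909690e+00 -1.13867896e-05
  1.12766422e+00 -4.96729581e-01] [-0.08634727 -0.15686475 -0.00641031] -0.0021140327408287365
jig [-71.07660311 -67.87717487]
```

View pics/w1.png

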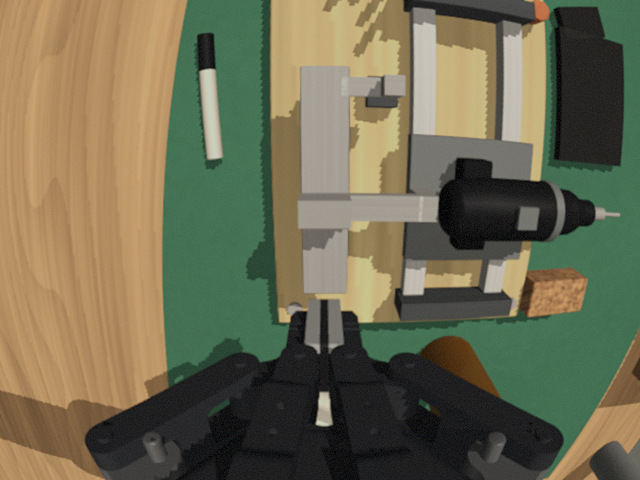

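The wrist view shows the shut fingertips at about (324,310), in line with the bar, whose edges are at x≈302 and 349. The tab's rear edge is at row ~229 and the bar's rear end at row ~293. I'll check both against the estimate.

```bash
python3 - <<'E'
from h import *
cal=np.load('w1.npy',allow_pickle=True).item()
th=np.radians(8.954);R=np.array([[np.cos(th),-np.sin(th)],[np.sin(th),np.cos(th)]]);o=np.array([564.8,22.3])
print(cal['camera_matrix'][0])
for n,u,v,z in[('barfarL',301,67,62),('barfarR',349,67,62),('barnearL',303,293,62),('barnearR',346,293,62),('tabrearL',299,228,90),('tabrearR',350,228,90),('tabfront',325,195,90),('tooth',394,85,78)]:
    q=onz(cal,u,v,z,True)[:2];print(n,q.round(1),((q-o)@R).round(1))
E
```

```text
[371.64829954   0.         323.73521552]
barfarL [472.8  57.4] [-85.5  49. ]
barfarR [501.4  61.9] [-56.5  49. ]
barnearL [495.3 -89.1] [-86.  -99.2]
barnearR [524.5 -84.4] [-56.4 -99.2]
tabrearL [487.1 -35.2] [-85.7 -44.7]
tabrearR [515.7 -30.6] [-56.8 -44.6]
tabfront [498.7 -14.1] [-70.9 -25.7]
tooth [527.6  53.8] [-31.8  36.9]
```

apply_moves([
  [1,0,0,40,0],
  [1,0,0,30,0],
  [1,0,0,15,0],
  [1,0,0,6,0],
  [1,0,0,0,0],
])

```text
time_s: 3.28
eef_pos: [506.6, -56.3, 83.3]
ee_rot: [0.001, 0.65, 0.76, 0.0]
force: [-1.5, 0.9, 2.7]
grip_width: 0.002
grip_force: 1.2
```

apply_moves([
  [1,0,0,5,0],
  [1,0,0,5,0],
  [1,0,0,4.5,0],
  [1,0,0,0,0],
  [1,0,0,0,0],
])

```text
time_s: 3.9
eef_pos: [506.8, -56.4, 68.4]
ee_rot: [0.001, 0.65, 0.76, 0.0]
force: [0.1, -1.3, 7.0]
grip_width: -0.002
grip_force: 3.4
```

apply_moves([
  [1,5,0,0,0],
  [1,5,0,0,0],
  [1,5,0,0,0],
  [1,5,0,0,0],
  [1,5,0,0,0],
  [1,5,0,0,0],
  [1,0,0,0,0],
])

```text
time_s: 4.78
eef_pos: [502.5, -27.0, 68.6]
ee_rot: [0.002, 0.65, 0.76, 0.0]
force: [0.9, -1.6, 7.1]
grip_width: -0.0
grip_force: 3.4
```

```bash
python3 - <<'E'
from h import *
s=sense();cal=imaging.calibration('wrist');im=imaging.capture('wrist')
cv2.imwrite('pics/w2.png',im);np.save('w2.npy',cal,allow_pickle=True)
th=np.radians(8.954);R=np.array([[np.cos(th),-np.sin(th)],[np.sin(th),np.cos(th)]]);o=np.array([564.8,22.3])
print('jig',(np.array(s['eef_pos'][:2])-o)@R,R.T@s['force'][:2],s['force'][2],s['eef_pos'][2])
E
```

```text
jig [-69.19657296 -39.02285991] [ 0.60162428 -1.75172656] 7.097266053987337 68.62051872293827
```

View pics/w2.png

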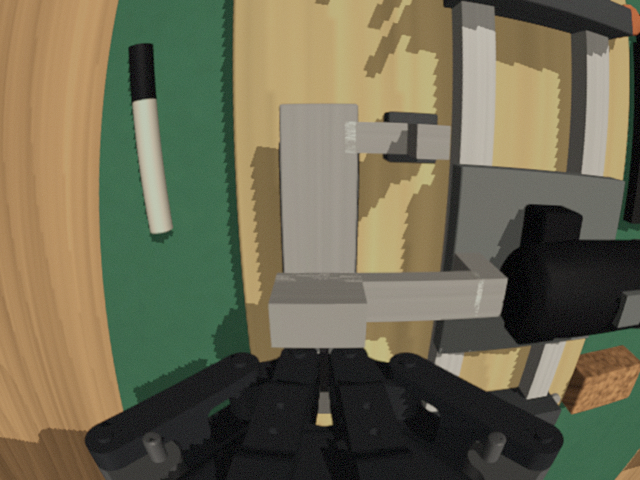

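The tab is now up against the fingers and the bar is down (tooth lowered). I'll keep pushing.

apply_moves([
  [1,5,0,0,0],
  [1,5,0,0,0],
  [1,5,0,0,0],
  [1,5,0,0,0],
  [1,5,0,0,0],
  [1,5,0,0,0],
  [1,5,0,0,0],
  [1,5,0,0,0],
  [1,5,0,0,0],
  [1,5,0,0,0],
  [1,5,0,0,0],
  [1,5,0,0,0],
  [1,0,0,0,0],
])

```text
time_s: 6.45
eef_pos: [493.2, 32.4, 68.5]
ee_rot: [0.001, 0.65, 0.76, 0.001]
force: [0.1, -2.1, 6.1]
grip_width: 0.002
grip_force: 3.4
```

apply_moves([
  [1,3,0,0,0],
  [1,3,0,0,0],
  [1,3,0,0,0],
  [1,2,0,0,0],
  [1,0,0,0,0],
])

```text
time_s: 7.08
eef_pos: [491.5, 43.0, 68.5]
ee_rot: [0.002, 0.65, 0.76, 0.0]
force: [0.7, -3.8, 6.5]
grip_width: -0.001
grip_force: 3.4
```

Expected home is TCP at jig y≈36, and it is now ≈32. I'll keep nudging until the stop reacts.

apply_moves([
  [1,2,0,0,0],
  [1,1,0,0,0],
  [1,0,0,0,0],
])

```text
time_s: 7.45
eef_pos: [491.2, 45.3, 68.6]
ee_rot: [0.002, 0.65, 0.76, 0.0]
force: [0.9, -8.2, 6.5]
grip_width: 0.003
grip_force: 3.4
```

apply_moves([
  [1,1.5,0,0,0],
  [1,0,0,0,0],
])

```text
time_s: 7.7
eef_pos: [491.2, 45.7, 68.6]
ee_rot: [0.003, 0.65, 0.76, -0.0]
force: [1.0, -17.6, 5.3]
grip_width: -0.0
grip_force: 3.4
```

The push force jumped to 17.6 N with almost no travel, at jig y≈34.6, so the sled is home. Now I'll ease off and lift straight up.

apply_moves([
  [1,-2,0,0,0],
  [1,-2,0,0,0],
  [1,0,0,-6,0],
  [1,0,0,-6,0],
  [1,0,0,-8,0],
  [1,0,0,-20,0],
  [1,0,0,-40,0],
  [1,0,0,-40,0],
  [1,-30,0,-10,0],
  [1,-40,0,0,0],
  [1,0,0,0,0],
])

```text
time_s: 9.07
eef_pos: [501.1, -26.8, 197.6]
ee_rot: [-0.0, 0.651, 0.759, -0.0]
force: [1.3, 0.6, 0.1]
grip_width: -0.001
grip_force: 0.0
```

```bash
python3 - <<'E'
from h import *
s=sense();cal=imaging.calibration('wrist');im=imaging.capture('wrist')
cv2.imwrite('pics/w3.png',im);np.save('w3.npy',cal,allow_pickle=True)
print(s['time_s'],s['eef_pos'],s['force'])
cv2.imwrite('pics/t3.png',cv2.resize(imaging.capture('top')[140:365,180:500],None,fx=2.5,fy=2.5,interpolation=cv2.INTER_CUBIC))
E
```

```text
9.075 [501.08494647 -26.83489632 197.57230467] [1.28153808 0.56432013 0.06560408]
```

View pics/w3.png

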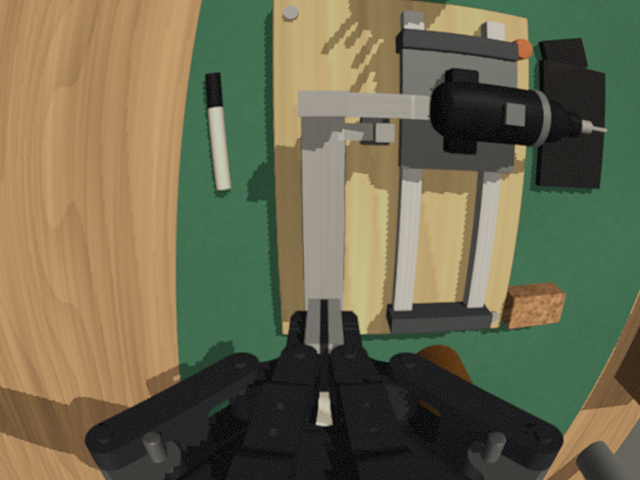

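The plate touches the end stop at rows ~50–55. The tooth is just behind the arm at (378,132), and the bystanders look undisturbed. I'll check that the catch is up and measure the travel.

```bash
python3 - <<'E'
from h import *
cal=np.load('w3.npy',allow_pickle=True).item()
th=np.radians(8.954);R=np.array([[np.cos(th),-np.sin(th)],[np.sin(th),np.cos(th)]]);o=np.array([564.8,22.3])
for n,u,v,z in[('bar L up',302,200,62),('bar R up',344.5,200,62),('bar L down',302,200,47),('bar R down',344.5,200,47),('tooth rear up',380,144,78),('tooth rear down',380,144,63),('tabrear',320,117,90),('tabfront',320,92,90)]:
    print(n,((onz(cal,u,v,z,True)[:2]-o)@R).round(1))
E
```

```text
bar L up [-86.1 -10.7]
bar R up [-56.3 -10.8]
bar L down [-87.  -13.9]
bar R down [-55.4 -14. ]
tooth rear up [-34.6  29.8]
tooth rear down [-32.3  28.9]
tabrear [-72.9  46.7]
tabfront [-72.9  62. ]
```

View pics/t3.png

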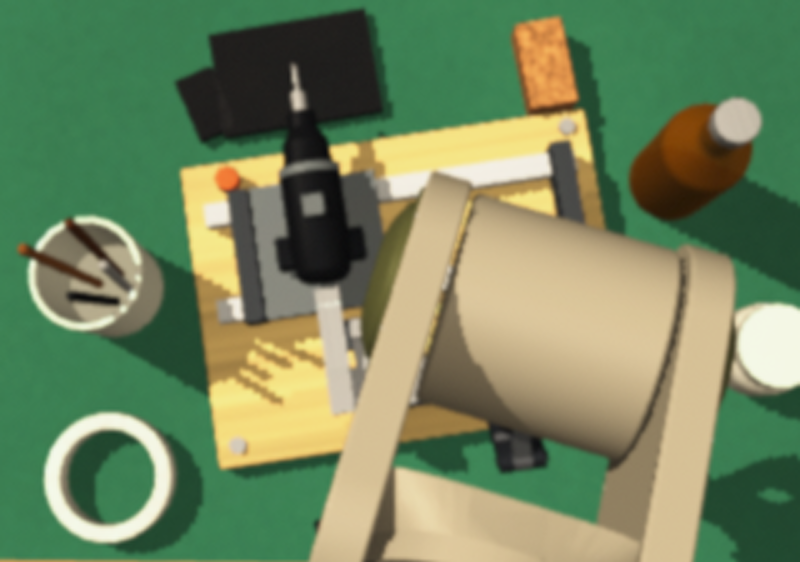

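The top view shows the plate flush with the bay stop and everything else in place. At the up height the bar measures 29.8 mm wide (30 expected), so the catch is up. The tab's rear face is at 46.7 mm (≈47 expected when home).

```bash
python3 -c "
from rig import ctrl
print(ctrl.finish_job())"
```

```text
the job is handed in; nothing more can be done
None
```

The sled is parked fully home against the bay stop with the catch sprung up behind its arm and the hand clear; I handed the job in at about 9 s, and the images show the other items where they were.

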